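Level the riser shelf with a spirit level and its levelling foot

ROBOT

A 6-joint arm with a two-finger parallel gripper is mounted at the origin on the work surface. World frame = base frame: x ahead of the robot, y to its left, z up, the work surface at z = 0. Lengths are in m, angles in rad, forces in N, time in s.
With the tool pointing down it reaches from about 0.25 to 0.775 m from the base axis. Payload 4 kg.
Tool frame: the origin (TCP) lies at the very end of the fingers, on their centre line; the grasp point (between the pads) lies 19 mm behind it (r.pinch_z is the distance from the TCP to the grasp point, in m); z points along the fingers, y is the line along which they close (so a half turn about z gives the same grasp; the last joint's range is limited). The gripper opens to 94 mm and grips with 3 to 60 N. Pads are 16 mm wide; open, the fingers measure 119 mm over their backs; the gripper's body (75 mm by 177 mm) begins 78 mm behind the grasp point.
Start: joints at [1.172, 0.087, 1.371, -0, 1.684, -0.103], TCP at [0.16, 0.526, 0.206] pointing down, gripper open.
Joint ranges: [-3.1, 3.1], [-0.76, 2.03], [0.27, 2.55], [-1.08, 4.22], [0.17, 2.65], [-2.57, 2.57]. Speed limits (rad/s): [2.79, 2.79, 3.14, 3.14, 3.14, 3.14].

INTERFACE

Orientations are given as a unit quaternion [x, y, z, w].
In Python, from station import r, effector, ik, sensors, vision gives the robot as it stands. The module is installed in compiled form; this text tells all that it offers. Calls block until the motion is done:
- r.reach(position, orientation): joint-space move of the TCP to a pose.
- r.movel(position, speed=0.15, frame=None, contact_N=None): straight line of the TCP; frame=None keeps the orientation; speed is the mean speed in m/s. With contact_N (N) it stops when the force on the tool has changed by that much, and returns True; else False.
- r.movej(angles): joint-space move.
- effector.move_gripper(opening, force=None): finger opening in m; force is the grip in N (None keeps the last); returns when the fingers have stopped.
- r.wait(seconds).
- ik(position, orientation): joint angles nearest the present ones, or None.
- sensors.observe(): the state.
- vision.read_camera(name): name is "scene" or "top"; returns a dict with "pixels" (384x512x3 uint8, red, green, blue), "intrinsics" (3x3 intrinsics, pixels), "extrinsics" (4x4, takes a point from world to camera coordinates). Camera axes: x right, y down, z forward; pixel columns grow to the right and rows downward; lengths in m; the calibration is good to about 2 mm. A picture is of the moment at which its call begins. There is no depth.
A pose or a line that the arm cannot do raises r.PlanningError and nothing moves.
- r.close_job(): hands the job in; it is judged then, once.
The state is a dict: "time": time; "joint_positions": joint angles; "qd": joint speeds; "joint_efforts": joint torques, N m; "tcp_pos": TCP position; "tool_rot": TCP orientation; "force": force on the tool from outside, world axes, zero at the start; "wrist_torque": the same for the moment, N m; "gripper_width": finger opening in m; "grasp_force": force on a finger pad.
Only numpy, scipy, OpenCV 4.12 (cv2) and the standard library are available. Lean on these libraries where they do the work, as an engineer would, in place of code of your own. Each camera call takes 0.05 s, during which the arm holds its last target. There are 200 camera calls.

TASK

Lay the yellow spirit level lengthwise on the small wooden riser shelf, window up, and let go of it so that its bubble runs off centre. Then turn the shelf's levelling foot by its black wing grip until the bubble stands still between the two black marks. Finish by pressing the level down onto the shelf, firmly but not hard, with the bubble still between the marks and nothing touching the wing grip: end the program while still pressing, and leave the chessmen and the glass cube where they are.

Things in the scene. Friction and masses are not known exactly. Their poses are not given: they have to be found in the camera images.
- level_mid (a point): Centre of the spirit level, 20 mm above its underside. The level is loose, 0.19 to 0.29 kg: a yellow bar 28 (x) x 150 (y) x 40 mm (z), black cap on its -y end, red cap on its +y end; z points out of the window side (it starts lying on the cork, window up). Grip it across the 28 mm, from above.
- level: The same spirit level; origin at the centre of its underside, same axes. Its flat top may be pressed anywhere, best near the middle. In the top a clear window shows a green vial with a pale bubble 14 mm long and two black marks, 13 mm either side of the middle.
- bubble (a joint): Bubble of the spirit level: offset in m along the level's +y (red cap) from the middle, 0 = centred, wholly between the black marks within 0.005. It runs to the higher end, about 1 mm per milliradian of lean, 34 mm at most, and takes about 2 s to settle after any motion.
- shelf_spot (a point): Riser shelf, a light wooden board 110 (x) x 320 (y) x 12 mm on a fixed stand; this point is on its top, about 60 mm above the cork, in the middle of the free stretch where the level goes. z up. y runs along the board: +y to its hinge (the board ends 120 mm from here), -y to its levelling foot, whose axis is 165 mm from here (the board ends 35 mm beyond).
- shelf: The same board with its foot; origin on the hinge line, 100 mm towards +y from the shelf_spot point and 14 mm below the top surface, same axes. At the start its foot end is low by 12 to 24 milliradians. It does not sag when pressed.
- foot_grip (a point): Centre of the wing grip on top of the levelling foot, which stands through the foot end of the board: a black bar 54 mm long (x), 12 mm wide (y), 28 mm high, red stripe near its +x end, 44 mm (its centre) above the board's top; the gap between bar and board is 30 mm. Pinch it across the 12 mm from above and turn it about its upright z axis.
- foot: The same levelling foot; origin on its axis at the board's top. Light friction; stays where left. Clockwise seen from above raises the foot end, counter-clockwise lowers it, 12 milliradians of lean (about 12 mm of bubble) per radian; 1 to 2 rad clockwise are needed, perhaps in more than one grasp.
- glass_cube: Greenish glass cube, 50 mm, loose; origin at the centre of its underside. Leave it alone.
- white_rook: White rook of the game on the wooden chessboard (280 mm square, fixed), 50 mm tall, 26 mm across, loose; origin at the centre of its underside. Leave it alone.
- black_rook: Black rook of the game on the wooden chessboard (280 mm square, fixed), 50 mm tall, 26 mm across, loose; origin at the centre of its underside. Leave it alone.
- white_pawn: White pawn of the game on the wooden chessboard (280 mm square, fixed), 42 mm tall, 22 mm across, loose; origin at the centre of its underside. Leave it alone.
- black_pawn: Black pawn of the game on the wooden chessboard (280 mm square, fixed), 42 mm tall, 22 mm across, loose; origin at the centre of its underside. Leave it alone.
- glasses_case: Closed wooden glasses case 65 x 165 x 40 mm, fixed; origin under its centre.
- bin: Blue plastic storage bin 200 x 270 x 180 mm with a pale tilt-out front, fixed; origin under its centre.
Not all that is in view belongs to the job. What is meant by the level is not blue or turquoise, and is the larger of those in its own colour.

How it is judged:
By the outcome, as a careful person would: the job done as asked, in the order asked, and still so for the second after the job is handed in, while the arm keeps its last pose, push and grip.
It also fails if it takes over 72 s, if anything falls off the work surface, if the arm or the gripper's body presses on something with over 40 N, if the wrist force passes 120 N, or if a joint passes its speed limit or range.

## Working session

There is one attempt and no reset: what is moved stays moved. The work goes in short steps, each a Python script; the robot and the scene stay as the last script left them, time stands still between calls to the robot, and variables do not carry over. Pictures are saved under pics/ and viewed, at most 10 in all, crops included, and the job is handed in when it is done.

```bash
mkdir -p pics
cat > h.py <<'E'
import numpy as np, cv2
from station import r, effector, ik, sensors, vision
def cam(n):
    d=vision.read_camera(n); return d["pixels"],np.array(d["intrinsics"]),np.array(d["extrinsics"])
def save(f,p): cv2.imwrite("pics/"+f,p[:,:,::-1])
def ray(uv,K,E):
    d=E[:3,:3].T@np.linalg.solve(K,[uv[0],uv[1],1.]); return -E[:3,:3].T@E[:3,3],d/np.linalg.norm(d)
def onz(uv,K,E,z):
    c,d=ray(uv,K,E); return c+d*(z-c[2])/d[2]
def tri(a,b):
    (c1,d1),(c2,d2)=a,b
    s=np.linalg.lstsq(np.stack([d1,-d2],1),c2-c1,rcond=None)[0]
    p,q=c1+s[0]*d1,c2+s[1]*d2; return (p+q)/2,np.linalg.norm(p-q)
E
python3 - <<'E'
from h import *
for n in("scene","top"):
    p,K,E=cam(n); save(n+"0.png",p); np.savez(n+"0.npz",p=p,K=K,E=E); print(n,K.round(1).tolist(),(-E[:3,:3].T@E[:3,3]).round(3),E[2,:3].round(2))
E
```

```text
scene [[386.4, 0.0, 253.7], [0.0, 386.4, 182.8], [0.0, 0.0, 1.0]] [1.379 0.242 0.943] [-0.66 -0.25 -0.71]
top [[444.9, 0.0, 258.7], [0.0, 444.9, 195.5], [0.0, 0.0, 1.0]] [ 0.419 -0.067  1.842] [ 0.08  0.   -1.  ]
```

View pics/scene0.png

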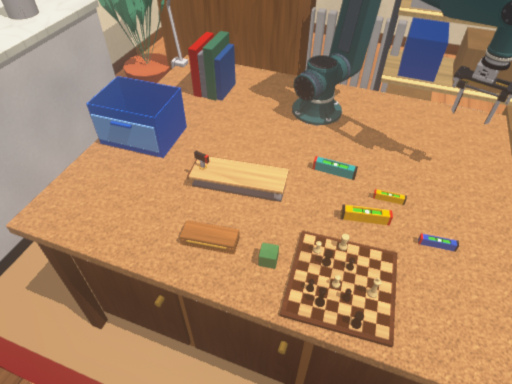

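View pics/top0.png

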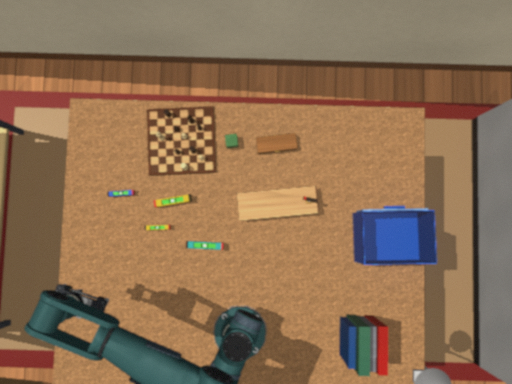

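Run:
```python
from h import *
S=np.load("scene0.npz");T=np.load("top0.npz")
c=lambda p,x,y,w,h:cv2.resize(p[y:y+h,x:x+w],(400,300),interpolation=cv2.INTER_CUBIC)
save("mos.png",np.vstack([np.hstack([c(S['p'],330,180,80,60),c(S['p'],180,140,120,90)]),np.hstack([c(T['p'],140,180,64,48),c(T['p'],230,165,100,75)])]))
def blobs(p,m,mn=8):
    n,l,s,ce=cv2.connectedComponentsWithStats(m.astype(np.uint8)); return [(s[i,4],ce[i].round(1).tolist(),s[i,:4].tolist()) for i in range(1,n) if s[i,4]>=mn]
for n,D in(("s",S),("t",T)):
    h=cv2.cvtColor(D['p'],cv2.COLOR_RGB2HSV).astype(int); H,s,v=h[...,0],h[...,1],h[...,2]
    print(n,"yel",blobs(D['p'],(H>21)&(H<34)&(s>190)&(v>120)))
    print(n,"red",blobs(D['p'],((H<6)|(H>174))&(s>170)&(v>90),3))
    print(n,"wood",[b for b in blobs(D['p'],(H>14)&(H<24)&(s>70)&(s<160)&(v>175),300)])
```

```text
s yel [(np.int32(28), [380.7, 192.5], [377, 190, 11, 6]), (np.int32(29), [399.4, 196.6], [392, 195, 13, 4]), (np.int32(69), [352.0, 209.2], [346, 205, 19, 9]), (np.int32(66), [382.4, 213.2], [369, 210, 21, 7])]
s red [(np.int32(401), [197.8, 51.6], [188, 32, 26, 53]), (np.int32(7), [205.7, 156.4], [205, 155, 3, 4]), (np.int32(4), [315.2, 158.5], [315, 157, 2, 4]), (np.int32(7), [391.0, 214.0], [391, 211, 1, 7]), (np.int32(12), [420.9, 237.8], [419, 234, 4, 9]), (np.int32(1231), [35.8, 370.4], [0, 350, 83, 34]), (np.int32(5), [22.4, 354.2], [22, 353, 2, 3]), (np.int32(5), [85.6, 381.6], [84, 380, 4, 4])]
s wood [(np.int32(1003), [420.7, 73.4], [382, 50, 78, 43]), (np.int32(2542), [244.6, 172.7], [189, 149, 108, 44]), (np.int32(606), [424.9, 206.8], [399, 176, 56, 53]), (np.int32(373), [346.7, 246.0], [334, 229, 25, 33]), (np.int32(11852), [91.0, 337.3], [0, 242, 257, 142]), (np.int32(477), [433.4, 274.8], [404, 251, 62, 44]), (np.int32(429), [310.3, 284.1], [289, 263, 41, 40]), (np.int32(833), [377.9, 303.2], [363, 268, 29, 71]), (np.int32(785), [449.0, 317.2], [408, 287, 71, 55]), (n
[... 856 characters left out ...]
 2]), (np.int32(3), [44.0, 356.0], [43, 355, 3, 3]), (np.int32(3), [51.3, 356.0], [51, 355, 2, 3]), (np.int32(4), [25.0, 358.2], [24, 357, 3, 3]), (np.int32(3), [9.0, 360.3], [8, 360, 3, 2]), (np.int32(15), [37.1, 362.3], [32, 360, 11, 5]), (np.int32(3), [43.0, 361.3], [42, 361, 3, 2]), (np.int32(5), [49.2, 363.8], [48, 363, 3, 3]), (np.int32(3), [0.3, 364.3], [0, 364, 2, 2]), (np.int32(5), [446.2, 364.4], [445, 364, 3, 2]), (np.int32(344), [467.0, 372.2], [442, 364, 52, 16]), (np.int32(5), [438.8, 366.4], [437, 366, 4, 2])]
t wood [(np.int32(24462), [205.0, 204.4], [15, 100, 408, 218]), (np.int32(680), [152.9, 320.6], [122, 303, 71, 41]), (np.int32(694), [314.9, 336.6], [282, 314, 56, 59])]
```

View pics/mos.png

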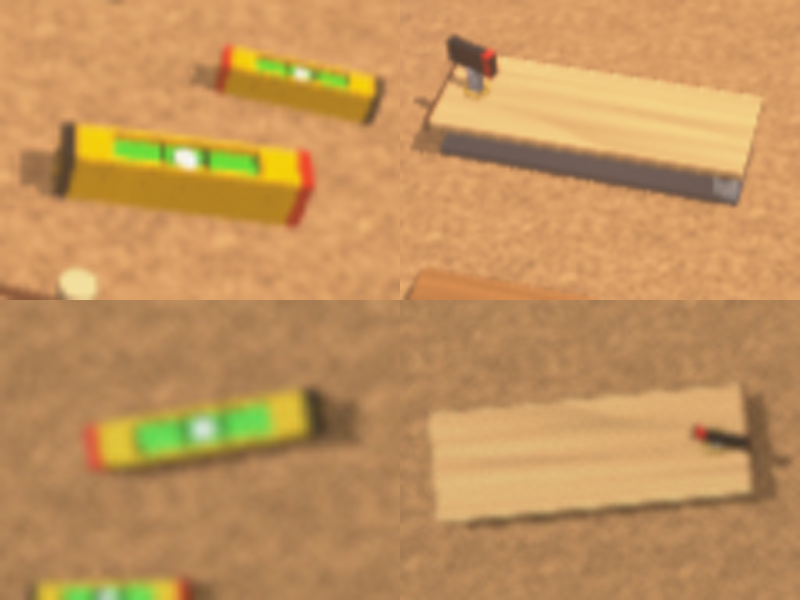

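Run:
```python
from h import *
S=np.load("scene0.npz");T=np.load("top0.npz")
def P(s,t):
    return tri(ray(s,S['K'],S['E']),ray(t,T['K'],T['E']))
u=lambda q,o,s,off:((q[0]-o[0]+.5)/s-.5+off[0],(q[1]-o[1]+.5)/s-.5+off[1])
sl=lambda q:u(q,(0,0),5,(330,180)); ss=lambda q:u(q,(400,0),10/3,(180,140))
tl=lambda q:u(q,(0,300),6.25,(140,180)); ts=lambda q:u(q,(400,300),4,(230,165))
for n,a in dict(bubble=P(sl((186,158)),tl((203,430))),c_pp=P(ss((745,175)),ts((430,412))),c_pm=P(ss((762,97)),ts((436,520))),c_mp=P(ss((430,125)),ts((741,385))),red=P(ss((489,62)),ts((699,433))),gblk=P(ss((450,52)),ts((748,442)))).items(): print(n,a[0].round(4),round(a[1],4))
a,b=[onz(tl(q),T['K'],T['E'],.04) for q in((93,447),(313,412))]
print("level",a.round(4),b.round(4),((a+b)/2).round(4),np.linalg.norm(a-b),np.arctan2(*(a-b)[1::-1]))
for q in((430,412),(741,385),(752,492),(436,520)): print(onz(ts(q),T['K'],T['E'],.06).round(4))
r0,g0=[onz(ts(q),T['K'],T['E'],.104) for q in((693,433),(750,443))]
print("grip",r0.round(4),g0.round(4),(r0+g0)/2,np.arctan2(*(r0-g0)[1::-1]))
print(sensors.observe())
```

```text
bubble [0.5261 0.2904 0.039 ] 0.0003
c_pp [0.5627 0.0281 0.0616] 0.0047
c_pm [0.4556 0.0151 0.0645] 0.0024
c_mp [ 0.5999 -0.2859  0.0519] 0.0023
red [ 0.5467 -0.2403  0.1056] 0.0003
gblk [ 0.5394 -0.2886  0.0977] 0.0014
level [0.513 0.361 0.04 ] [0.5398 0.2191 0.04  ] [0.5264 0.29   0.04  ] 0.14443421407139753 1.7575071518424448
[0.5635 0.0259 0.06  ]
[ 0.5996 -0.286   0.06  ]
[ 0.4923 -0.299   0.06  ]
[0.4553 0.0164 0.06  ]
grip [ 0.5466 -0.2345  0.104 ] [ 0.5384 -0.2905  0.104 ] [ 0.54248162 -0.26247474  0.104     ] 1.424739865648964
{'time': 0.1, 'joint_positions': array([ 1.17192397e+00,  8.78833874e-02,  1.37205350e+00, -2.54054378e-05,
        1.68363342e+00, -1.03097265e-01]), 'qd': array([-0.00011502, -0.00056222, -0.00523403,  0.00081735, -0.00088132,
        0.0015352 ]), 'joint_efforts': array([ 2.00689414e-03, -3.41251802e+01, -3.03302443e+01,  7.19288411e-02,
        3.03562114e-02, -9.67488268e-05]), 'tcp_pos': array([0.16013485, 0.52565947, 0.20444516]), 'tool_rot': array([ 1.47350395e-01,  9.89083860e-01, -9.60981090e-04, -2.33355448e-04]), 'force': array([-0.81937642,  0.96308765,  0.29522679]), 'wrist_torque': array([ 0.00900929,  0.02825977, -0.03349762]), 'grasp_force': 0.0, 'gripper_width': 0.09411892062445679}
```

The large yellow level at scene (367,213) / top (172,200) is the one: the smaller yellow one sits at scene (390,197), and the others, teal (335,168) and blue (439,242), are excluded by colour. The crop confirms it, with the red cap towards world +y. The foot is at the -y end of the board, and its wing grip points along world y with the red end towards +y.

```bash
cat >> h.py <<'E'
from scipy.spatial.transform import Rotation as R
def Q(a):
    z=np.array([0,0,-1.]);y=np.array([np.cos(a),np.sin(a),0]);return R.from_matrix(np.stack([np.cross(y,z),y,z],1)).as_quat()
SPOT=np.array([.5231,-.0960]);YAW=.115;FOOT=np.array([.5423,-.2612])
E
python3 - <<'E'
from h import *
for p,a in(((.5263,.29,.01),.187),((*SPOT,.07),.115),((*FOOT,.085),-.146),((*FOOT,.085),-.9),((*FOOT,.085),-1.646),((*FOOT,.085),-2.1)):
    for k in(0,np.pi):
        j=ik(list(p),Q(a+k)); print(a,k>0,None if j is None else np.round(j,2))
effector.move_gripper(.06)
for k in(0,np.pi):
    if ik([.5263,.29,.01],Q(.187+k)) is not None and ik([*SPOT,.07],Q(.115+k)) is not None: break
r.reach([.5263,.29,.12],Q(.187+k))
print(k,sensors.observe()["time"],sensors.observe()["tcp_pos"])
p,K,E=cam("scene");save("s1.png",cv2.resize(p[100:250,250:450],(800,600),interpolation=cv2.INTER_CUBIC))
E
```

```text
0.187 False [ 0.41  0.31  1.5  -0.    1.33  0.22]
0.187 True None
0.115 False [-0.29  0.11  1.61 -0.    1.41 -0.4 ]
0.115 True None
-0.146 False [-0.54  0.25  1.42 -0.    1.47 -0.4 ]
-0.146 True None
-0.9 False [-0.54  0.25  1.42 -0.    1.47  0.36]
-0.9 True None
-1.646 False [-0.54  0.25  1.42 -0.    1.47  1.1 ]
-1.646 True [-0.54  0.25  1.42 -0.    1.47 -2.04]
-2.1 False [-0.54  0.25  1.42 -0.    1.47  1.56]
-2.1 True [-0.54  0.25  1.42 -0.    1.47 -1.58]
0 2.4333 [0.52580633 0.29105144 0.12043614]
```

View pics/s1.png

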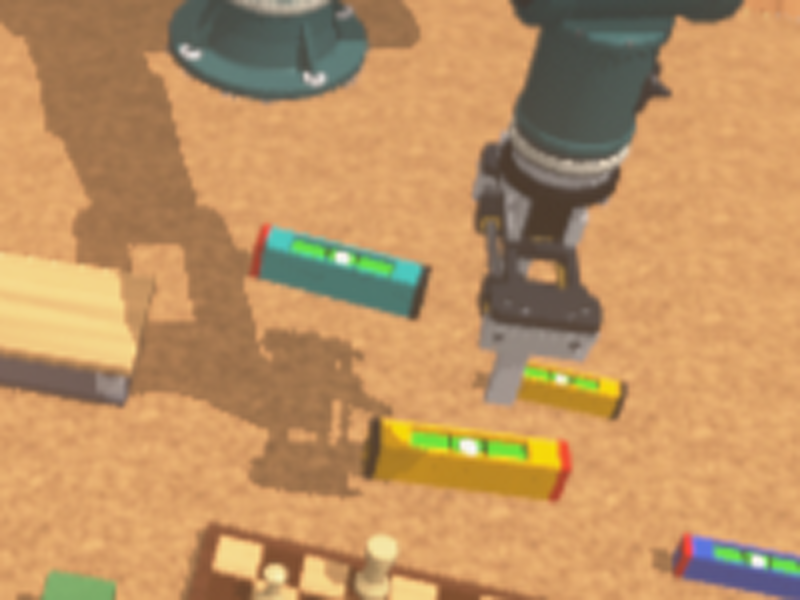

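The open gripper (scene ≈(375,185)) hangs centred above the large level (≈(367,213)), clear of the small one. Next I grasp and place it.

Run:
```python
from h import *
r.movel([.5263,.29,.010],speed=.12,contact_N=8)
effector.move_gripper(.015,force=25)
o=sensors.observe();print(o["gripper_width"],o["grasp_force"],o["tcp_pos"])
r.movel([.5263,.29,.15],speed=.2)
r.reach([*SPOT,.14],Q(YAW))
o=sensors.observe();print(o["gripper_width"],o["force"],o["tcp_pos"],o["time"])
r.movel([*SPOT,.085],speed=.12)
print(r.movel([*SPOT,.062],speed=.03,contact_N=4),sensors.observe()["tcp_pos"])
effector.move_gripper(.05)
o=sensors.observe();r.movel([*SPOT,.15],speed=.2)
effector.move_gripper(.04)
r.reach([*FOOT,.16],Q(-.146))
print(sensors.observe()["time"])
for n in("scene","top"):
    p,K,E=cam(n);np.savez(n+"1.npz",p=p,K=K,E=E)
    c=p[140:215,180:300] if n=="scene" else p[165:235,230:342]
    globals()[n]=cv2.resize(c,(400,250),interpolation=cv2.INTER_CUBIC) if n=="scene" else cv2.resize(c,(400,250),interpolation=cv2.INTER_CUBIC)
save("s2.png",np.hstack([scene,top]))
```

```text
0.02782549329729295 24.96761530637741 [0.52620835 0.2900258  0.0102369 ]
0.02773815835549963 [ 0.51321457  0.12693197 -2.66352996] [ 0.52332525 -0.09504118  0.13985683] 6.4333
True [ 0.52311113 -0.09636082  0.06852377]
9.85
```

View pics/s2.png

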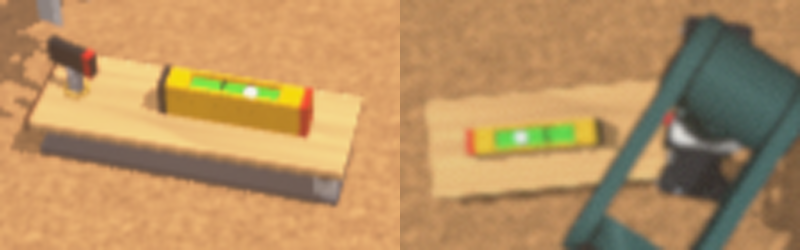

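Level sits in the middle of the free stretch with bubble off towards the red cap (scene crop (250,92)). The open gripper is out of the scene camera's way. I'll measure the bubble and grasp the foot.

```bash
cat >> h.py <<'E'
def bubble(D=None,name="scene",verbose=False):
    p,K,E=D if D else cam(name)
    yd=np.array([-np.sin(YAW),np.cos(YAW),0]);xd=np.array([np.cos(YAW),np.sin(YAW),0])
    t=np.arange(-90,90.5,1)*1e-3; w=np.arange(-5,5.1,1)*1e-3
    X=np.array([*SPOT,.0985])+t[:,None,None]*yd+w[None,:,None]*xd
    c=X@E[:3,:3].T+E[:3,3]; uv=c@K.T; uv=(uv[...,:2]/uv[...,2:]).astype(np.float32)
    a=cv2.remap(p,uv[...,0],uv[...,1],cv2.INTER_LINEAR).astype(float).mean(1)
    if verbose:
        for i in range(0,len(t),3): print(int(t[i]*1e3),a[i].round().astype(int).tolist(),end=";")
        print()
    in_=np.abs(t)<.045
    B=np.where(in_,np.clip(a[:,2]-90,0,None),0)           # blue: only the pale bubble
    g=in_&(a[:,1]-a[:,0]>40); 
    return (t*B).sum()/B.sum()*1e3,B.max(),t[g].min()*1e3,t[g].max()*1e3
E
python3 - <<'E'
from h import *
for n in("scene","top"):
    S=np.load(n+"1.npz"); print(n,bubble((S['p'],S['K'],S['E']),verbose=True))
E
```

```text
-90 [244, 212, 137];-87 [244, 211, 136];-84 [244, 211, 136];-81 [243, 209, 135];-78 [232, 190, 125];-75 [178, 136, 94];-72 [131, 101, 70];-69 [170, 132, 55];-66 [232, 194, 36];-63 [244, 216, 20];-60 [245, 219, 15];-57 [245, 219, 14];-54 [245, 219, 16];-51 [245, 218, 16];-48 [242, 213, 24];-45 [214, 200, 43];-42 [169, 212, 59];-39 [148, 218, 65];-36 [143, 220, 66];-33 [143, 220, 65];-30 [146, 220, 64];-27 [147, 220, 64];-24 [144, 222, 65];-21 [145, 222, 65];-18 [142, 216, 64];-15 [133, 183, 59];-12 [127, 170, 57];-9 [139, 201, 61];-6 [144, 218, 64];-3 [143, 222, 65];0 [142, 224, 66];3 [140, 223, 67];6 [149, 219, 80];9 [193, 222, 141];12 [230, 231, 199];15 [239, 236, 217];18 [233, 236, 206];21 [202, 228, 160];24 [160, 219, 99];27 [142, 221, 69];30 [144, 222, 64];33 [148, 222, 63];36 [145, 222, 63];39 [145, 223, 63];42 [175, 214, 56];45 [228, 213, 37];48 [244, 216, 21];51 [245, 217, 15];54 [245, 216, 14];57 [245, 216, 15];60 [245, 215, 17];63 [245, 203, 25];66 [244, 152, 41];69 [243, 100, 49];72 [237, 84, 51];75 [220, 113, 62];78 [233, 174, 108];81 [242, 204, 130];84 [243, 209, 134];87 
[... 680 characters left out ...]
, 203, 75];-3 [110, 211, 77];0 [111, 213, 80];3 [118, 212, 89];6 [134, 211, 110];9 [165, 214, 147];12 [193, 219, 180];15 [205, 223, 195];18 [199, 224, 189];21 [175, 222, 163];24 [143, 218, 124];27 [122, 215, 95];30 [112, 213, 80];33 [110, 213, 78];36 [111, 211, 78];39 [121, 203, 75];42 [144, 193, 70];45 [180, 186, 64];48 [213, 189, 61];51 [226, 193, 61];54 [230, 195, 61];57 [230, 195, 61];60 [230, 192, 61];63 [230, 179, 59];66 [230, 156, 59];69 [229, 127, 62];72 [227, 110, 71];75 [226, 129, 87];78 [225, 152, 103];81 [224, 171, 114];84 [224, 178, 119];87 [225, 180, 120];90 [225, 180, 120];
top (np.float64(15.611920612988317), np.float64(105.9090909090909), np.float64(-42.0), np.float64(42.0))
```

Run:
```python
from h import *
a=-.146
print(bubble())
f0=sensors.observe()["force"]
print(r.movel([*FOOT,.081],speed=.12,contact_N=6))
effector.move_gripper(.004,force=12)
r.wait(.2);o=sensors.observe();print(o["gripper_width"],o["grasp_force"],o["tcp_pos"],o["force"]-f0,o["wrist_torque"],o["time"])
print(bubble())
S=[cam(n)[0] for n in("scene","top")]
save("s3.png",np.hstack([cv2.resize(S[0][120:220,170:300],(400,308)),cv2.resize(S[1][150:250,220:350],(400,308))]))
```

```text
(np.float64(15.613516819571867), np.float64(128.8181818181818), np.float64(-42.0), np.float64(41.0))
False
0.01523302292413239 12.007403522729874 [ 0.54200132 -0.26133132  0.08156866] [-3.48104742  0.27193746  5.15488573] [0.05540281 0.74926262 0.00253714] 11.525
(np.float64(15.636139506915216), np.float64(130.0), np.float64(-42.0), np.float64(42.0))
```

View pics/s3.png

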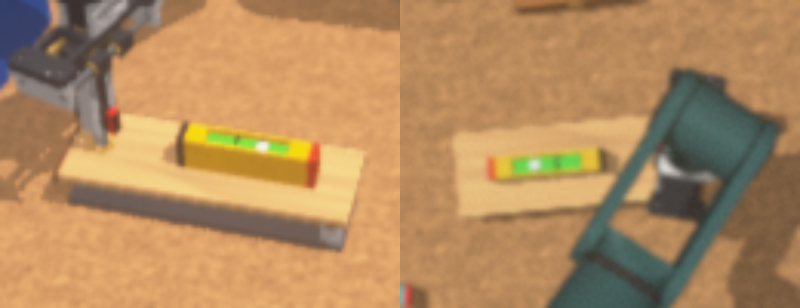

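The fingers straddle the wing grip (scene crop (100,110)) and the bubble is visible and steady at +15.6. I'll turn clockwise in two stages, following the foot's rise.

Run:
```python
from h import *
a0=-.146
def turn(d0,d):
    for x in np.linspace(d0,d,max(2,int(abs(d-d0)/.2)+1))[1:]: r.reach([*FOOT,.081+.002*x],Q(a0-x))
turn(0,.2); o=sensors.observe();print(o["gripper_width"],o["force"],o["wrist_torque"][2])
turn(.2,.7); r.wait(2)
o=sensors.observe();print(o["gripper_width"],o["force"],o["wrist_torque"][2],o["time"],bubble())
```

```text
0.015078260521000255 [-2.89152506  0.76804865  5.71995466] 0.06883316899151544
0.015265726891090398 [-3.48211928  1.32421036  7.33204521] 0.05134640859125321 14.6833 (np.float64(7.339072498185895), np.float64(130.9090909090909), np.float64(-42.0), np.float64(42.0))
```

Run:
```python
from h import *
a0=-.146
for x in(.9,1.1,1.34): r.reach([*FOOT,.081+.002*x],Q(a0-x))
r.wait(2.2); print(bubble())
effector.move_gripper(.035); r.movel([*FOOT,.16],speed=.15); r.wait(1.5)
o=sensors.observe();print(o["time"],o["tcp_pos"],[bubble(name=n) for n in("scene","top")])
p,K,E=cam("scene");save("s4.png",cv2.resize(p[140:215,180:280],(800,600),interpolation=cv2.INTER_CUBIC))
```

```text
(np.float64(0.5978911201943014), np.float64(128.1818181818182), np.float64(-41.0), np.float64(42.0))
20.625 [ 0.54229801 -0.26120937  0.15998561] [(np.float64(0.5313116813206533), np.float64(127.18181818181819), np.float64(-41.0), np.float64(42.0)), (np.float64(0.794222611271968), np.float64(106.63636363636363), np.float64(-42.0), np.float64(42.0))]
```

View pics/s4.png

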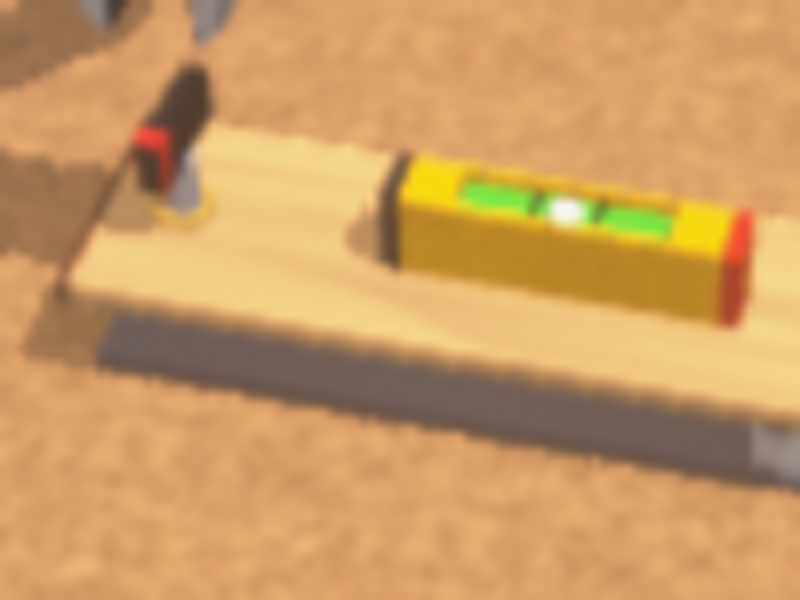

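The bubble (crop (566,210)) stands between the marks, about 0.6 mm from centre, and the wing grip is free. Now I press.

Run:
```python
from h import *
r.reach([*SPOT,.16],Q(YAW)); effector.move_gripper(0,force=20)
r.movel([*SPOT,.115],speed=.12); r.wait(.3)
f0=sensors.observe()["force"]
print(r.movel([*SPOT,.090],speed=.015,contact_N=5))
z=sensors.observe()["tcp_pos"][2]
def F(): r.wait(.25); return (sensors.observe()["force"]-f0)
f=F();print(z,f)
for i in range(40):
    if f[2]>14: break
    z-=.0005 if f[2]<10 else .00025
    r.movel([*SPOT,z],speed=.01); f=F()
r.wait(2.2)
o=sensors.observe();print(i,z,o["tcp_pos"],o["force"]-f0,o["time"],bubble())
p,K,E=cam("scene");save("s5.png",cv2.resize(p[110:230,160:320],(800,600),interpolation=cv2.INTER_CUBIC))
```

```text
True
0.10033591798422396 [-0.14789859  0.43760973  6.52407932]
8 0.09733591798422396 [ 0.52322199 -0.09601735  0.10023308] [-5.6136617   1.30671658 14.83806934] 30.9667 (np.float64(0.502388134741076), np.float64(54.27272727272728), np.float64(-38.0), np.float64(42.0))
```

View pics/s5.png

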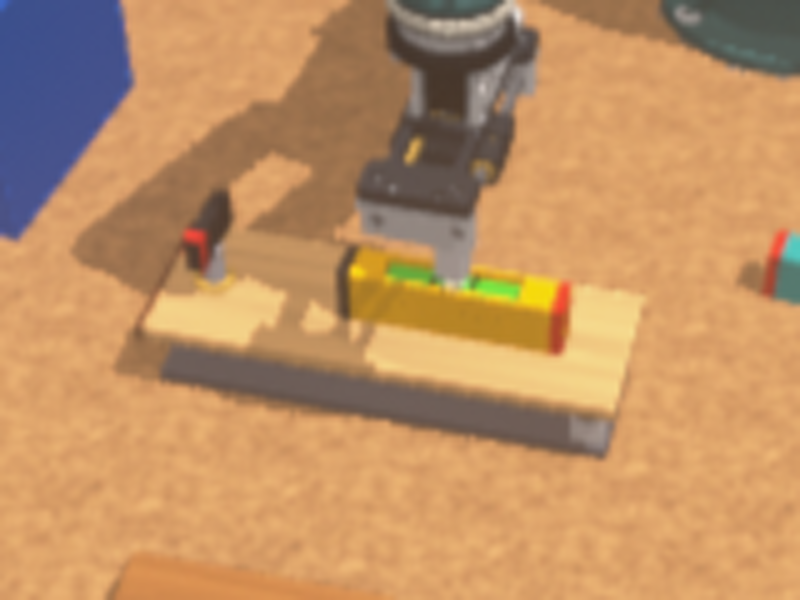

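Closed fingers press the level's middle (crop (455,283)) at a steady 14.8 N; it hasn't shifted, and nothing touches the wing grip (208,240). I'm handing it in.

```bash
python3 -c "
from h import *
print(sensors.observe()['force'],bubble()[2:]); print(r.close_job())"
```

```text
[-5.53230507  1.76607058 13.76376845] (np.float64(-38.0), np.float64(42.0))
the job is handed in; nothing more can be done
None
```

I handed the job in at about 31 s of the 72 s: the level lies on the shelf with its bubble about 0.6 mm off centre, last measured clearly before the finger partly covered it. The arm is still pressing its middle with about 15 N, and nothing is touching the wing grip.

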